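Load the dot target into the camera station and index it to the camera

TASK

Set up the camera station for its calibration: take the white dot target, the flat card with the blue grip, out of the rack and slide it edgewise down into the slot of the index table until it is fully home, with the table still at its loading stop, where the slot runs towards the camera. Then swing the table by its black knob a quarter turn anticlockwise (seen from above) until it clicks into the camera stop, so that the target faces the lens, and let go. Leave the other two cards standing in the rack and do not bump the camera or knock the other things about.

Things in the scene. Friction and masses are not known exactly. Their poses are not given: they have to be found in the camera images.
- dot_target: Stiff flat card, upright: white panel 110 wide (x) x 6 thick (y) x 80 high (z) mm, black dots on both faces alike; on its upper edge a blue grip bar 70 (x) x 18 (y) x 26 high, 84 to 110 mm over the lower edge (below it, 74 to 84 mm, an aluminium strip 96 x 10). Origin: middle of the lower edge. 150 g. Starts in any of the rack's three grooves; either way round will do
- grey_card: Same card in plain grey with a yellow grip; stays in the rack. Origin: middle of its lower edge, axes as for dot_target
- colour_card: Same card in black with coloured patches and a red grip; stays in the rack. Origin: middle of its lower edge, axes as for dot_target
- rack: Fixed card rack: plywood base 165 (x) x 200 (y) x 12 mm, two dark grooved rails at its x ends, 52 mm high over the bench. Three cards stand on the base at y = -60, 0, +60 mm, each in the rack's x-z plane, in grooves 9 mm wide, 40 mm deep. Origin: centre of the underside
- station: Fixed camera station: grey base plate 285 x 200 mm that carries the index table and the camera. Origin: under the table's axis at bench height. Its +x points from the table to the camera; the base reaches from x = -90 to +195 mm
- camera: Black camera with a round ring light (74 mm across) on an aluminium bracket, part of the station; origin as the station's, 16 mm higher. It takes up x = +88 to +186 mm, y = -37 to +37 mm of the station's frame and reaches 143 mm over the bench. Must not be bumped
- index_table (a joint): Turn of the index table about its vertical axis, rad: 0 at the loading stop (slot runs towards the camera), 1.571 at the camera stop (slot square to the camera); positive is anticlockwise from above. An over-centre spring under the table snaps it to the nearer stop and holds it there, with at most about 2 N at the knob
- slot_floor (a point): Middle of the slot's floor in the aluminium block on the table, 52 mm over the bench; turns with the table. The slot is 113 mm long along this frame's x, 8 mm wide along y, 28 mm deep, with a 4 mm bevel round its mouth. The block is 134 x 44 mm
- slot_mouth (a point): Middle of the slot's mouth, at the block's top, 80 mm over the bench; axes as slot_floor
- knob (a point): Point to grip on the black knob at the end of the table's arm: an upright revolving round handle of 21 mm diameter, from 58 to 102 mm over the bench, this point 82 mm over the bench; 112 mm from the table's axis, at +y of slot_floor. Axes as slot_floor
- tweezers: Steel tweezers lying on edge, 125 x 13 x 10 mm, bystander; origin at the underside's centre
- side_cutter: Side cutters with red handles, 121 x 46 x 12 mm, bystander; origin at the underside's centre
- plug_board_a: Small green circuit board, 32 x 50 x 15 mm, bystander; origin at the underside's centre
- flux_bottle: White bottle with a red needle cap, 34 mm across, 95 mm high, bystander; origin at the underside's centre
- screwdriver: Small screwdriver with a red handle, 155 x 20 x 20 mm, bystander; origin at the underside's centre
- masking_tape: Roll of masking tape, 86 mm across, 18 mm high, bystander; origin at the underside's centre
Mind the look-alikes: they are no part of the job. What is shaped like the dot_target but pink is not meant.

How it is judged (in metres and radians):
On the way, in this order (a step that is already met when the one before it is completed fails the run):
1. the dot target stands fully home in the slot while the table is at its loading stop (z of dot_target in the frame of slot_floor below 0.003 m and horizontal distance between dot_target and slot_floor below 0.005 m and angle between the x axis of dot_target and the x axis of slot_floor, either way round below 0.08 rad and angle between dot_target's own z axis and vertical below 0.08 rad and value of joint index_table below 0.15 rad), for 0.2 s.
2. the table is turned to the camera stop with the target still home (value of joint index_table above 1.5 rad and z of dot_target in the frame of slot_floor below 0.003 m), for 0.2 s.
At the end, for the whole second after the job is handed in: The dot target stands at rest in the index table's slot, upright within 5 degrees, its lower edge within 3 mm of the slot's floor and within 5 mm of its middle; the table is at the camera stop (at least 1.50 rad); the grey and the colour card still stand in the rack (all of step 2 and horizontal distance between dot_target and slot_floor below 0.005 m and angle between the x axis of dot_target and the x axis of slot_floor, either way round below 0.08 rad and angle between dot_target's own z axis and vertical below 0.08 rad and linear speed of dot_target below 0.02 m/s and horizontal distance between each of grey_card, colour_card and rack below 0.07 m and z of each of grey_card, colour_card in the frame of rack below 0.016 m and angle between each of grey_card, colour_card's own z axis and vertical below 0.15 rad); the robot touches nothing.
It fails at once if the camera is bumped (more than 3 N) (contact force between camera and anything else above 3 N).
It fails at once if another card is lifted or pushed out of its place in the rack (more than 12 mm) (distance of any of grey_card, colour_card from where it was at the start of the episode above 0.012 m).
It fails at once if a bystander is knocked more than 30 mm from its place (distance of any of tweezers, side_cutter, plug_board_a, flux_bottle, screwdriver, masking_tape from where it was at the start of the episode above 0.03 m).
It also fails if it takes over 64 s, if anything falls off the work surface, if the arm or the gripper's body presses on something with over 40 N, if the wrist force passes 120 N, or if a joint passes its speed limit or range.

ROBOT

A 6-joint arm with a two-finger parallel gripper is mounted at the origin on a cart in front of the work surface, level with it; the furniture and walls round the work are solid. World frame = base frame: x ahead of the robot, y to its left, z up, the work surface at z = 0. Lengths are in m, angles in degrees, forces in N, time in s.
With the tool pointing down it reaches from about 0.35 to 0.875 m from the base axis. Payload 4.2 kg.
Tool frame: the origin (TCP) lies midway between the tips of the shut fingers; the grasp point (between the pads) lies 19 mm behind it; z points along the fingers, y is the line along which they close (so a half turn about z gives the same grasp; the last joint's range is limited). The gripper opens to 87 mm and grips with 3 to 60 N. Pads are 19 mm wide; open, the fingers measure 117 mm over their backs; the gripper's body (75 mm by 190 mm) begins 51 mm behind the grasp point.
Start: joints at [-56.115, 22.042, 0.453, 0, -68.411, -14.817], TCP at [0.204, -0.591, 0.223] pointing down, gripper open.
Joint ranges: [-179.83, 179.83], [-69.29, 118.12], [-61.27, 80.66], [-181.25, 117.63], [-171.15, -9.14], [-177.46, 177.46]. Speed limits (degrees/s): [159.86, 159.86, 180, 180, 180, 180].

INTERFACE

Orientations are given as [roll, pitch, yaw] about the fixed x, y, z axes, in that order (R = Rz(yaw) Ry(pitch) Rx(roll)).
In Python, from workcell import env gives the robot as it stands. The module is installed in compiled form; this text tells all that it offers. Calls block until the motion is done:
- env.goto(position, orientation): joint-space move of the TCP to a pose.
- env.move_straight(position, rotation=None, rate=0.15, force_limit=None): straight line of the TCP; rotation=None keeps the orientation; rate is the mean speed in m/s. With force_limit (N) it stops when the force on the tool has changed by that much, and returns True; else False.
- env.set_joints(angles): joint-space move.
- env.gripper_to(opening, grasp_force=None): opening from 0.0 (shut) to 1.0 (fully open); grasp_force is the grip in N (None keeps the last); returns when the fingers have stopped.
- env.dwell(seconds).
- env.inverse_kinematics(position, orientation): joint angles nearest the present ones, or None.
- env.read_state(): the state.
- env.grab_frame(name): name is "scene" or "top" or "wrist"; returns a dict with "image" (384x512x3 uint8, blue, green, red), "fx", "fy", "cx", "cy" (pixels), "D" ([k1, k2, p1, p2, k3] as OpenCV has them; the pictures are not rectified), "position" and "orientation" of the camera in the world. Camera axes: x right, y up, looking along -z (the intrinsics and any distortion apply to the point x, -y, -z); pixel columns grow to the right and rows downward; lengths in m; the calibration is good to about 2 mm. A picture is of the moment at which its call begins. There is no depth.
A pose or a line that the arm cannot do raises env.Unreachable and nothing moves.
- env.close_job(): hands the job in; it is judged then, once.
Trained networks look in a picture, given as the dict that the camera call returned (one of the last four; its "shot" number tells which), for a name from the list of things; names that differ only in an ending like _2 or _b are one class to them, and where a whole thing is asked for, a point or a joint stands for the part that bears it (a point fixed in the world has none). Each returns a list of dicts, best first, with "score" (0 to 1); they miss things now and then, are a little off and sometimes report something else, mostly with a low value. They report only what shows in the picture. A call takes as long as a camera call. They do not tell look-alikes from the thing itself.
- env.search_frame(picture, thing): "xyz" ([x, y, z] in m, in world coordinates, good to about 4 mm: the middle of the surface that is visible of it).
- env.trace(picture, thing): "mask" (384x512 bool, what is visible of it).
The state is a dict: "clock": time; "joint_positions": joint angles; "qvel": joint speeds; "joint_torque": joint torques, N m; "position": TCP position; "tool_rot": TCP orientation; "force": force on the tool from outside, world axes, zero at the start; "wrist_torque": the same for the moment, N m; "opening": opening from 0.0 (shut) to 1.0 (fully open); "finger_force": force on a finger pad.
Only numpy, scipy, OpenCV 4.12 (cv2) and the standard library are available. Lean on these libraries where they do the work, as an engineer would, in place of code of your own. Each camera call takes 0.05 s, during which the arm holds its last target. There are 200 camera calls.

## Working session

There is one attempt and no reset: what is moved stays moved. The work goes in short steps, each a Python script; the robot and the scene stay as the last script left them, time stands still between calls to the robot, and variables do not carry over. Pictures are saved under pics/ and viewed, at most 10 in all, crops included, and the job is handed in when it is done.

```bash
mkdir -p pics
cat > h.py <<'E'
import numpy as np, cv2
from workcell import env
from scipy.spatial.transform import Rotation as R
def camR(f):
    o=np.array(f["orientation"],float)
    if o.shape==(3,3): return o
    if o.shape==(4,): return R.from_quat(o).as_matrix()
    return R.from_euler('xyz',o,degrees=True).as_matrix()
def ray(f,uv):
    K=np.array([[f["fx"],0,f["cx"]],[0,f["fy"],f["cy"]],[0,0,1]])
    p=cv2.undistortPoints(np.array(uv,float).reshape(-1,1,2),K,np.array(f["D"],float)).reshape(-1,2)
    d=np.c_[p[:,0],-p[:,1],-np.ones(len(p))]@camR(f).T
    return np.array(f["position"]),d
def at_z(f,uv,z):
    c,d=ray(f,uv); return c+d*((z-c[2])/d[:,2])[:,None]
def proj(f,P):
    P=(np.array(P,float).reshape(-1,3)-f["position"])@camR(f); P=P*[1,-1,-1]
    K=np.array([[f["fx"],0,f["cx"]],[0,f["fy"],f["cy"]],[0,0,1]])
    return cv2.projectPoints(P,np.zeros(3),np.zeros(3),K,np.array(f["D"],float))[0].reshape(-1,2)
E
python3 - <<'E'
from h import *
ims=[]
for n in ("top","scene"):
    f=env.grab_frame(n); ims.append(f["image"]); cv2.imwrite(f"pics/{n}0.png",f["image"])
    print(n,f["position"],f["orientation"],f["fx"],f["D"])
    for t in ("dot_target","grey_card","colour_card","rack","station","camera","index_table","slot_mouth","knob","flux_bottle"):
        print(t,[(np.round(r["xyz"],3),round(r["score"],2)) for r in env.search_frame(f,t)[:3]])
print(env.read_state())
E
```

```text
top [0.30144896 0.02486076 1.68610972] [  8.64894798  -0.51357651 -89.5998202 ] 408.30865445251817 [-0.00818778  0.          0.          0.          0.        ]
dot_target [(array([0.555, 0.333, 0.096]), 0.58)]
grey_card [(array([0.557, 0.386, 0.095]), 0.72), (array([ 0.56 , -0.119,  0.047]), 0.59), (array([ 0.609, -0.104,  0.025]), 0.28)]
colour_card [(array([0.539, 0.267, 0.11 ]), 0.61)]
rack [(array([0.536, 0.313, 0.013]), 0.87), (array([0.718, 0.12 , 0.053]), 0.74)]
station [(array([ 0.608, -0.105,  0.026]), 0.87)]
camera [(array([ 0.693, -0.085,  0.129]), 0.82)]
index_table [(array([ 0.559, -0.11 ,  0.047]), 0.7), (array([0.56 , 0.384, 0.096]), 0.55)]
slot_mouth [(array([ 0.556, -0.112,  0.042]), 0.94)]
knob [(array([ 0.558, -0.119,  0.047]), 0.61), (array([ 0.674, -0.4  ,  0.018]), 0.24)]
flux_bottle [(array([0.716, 0.121, 0.052]), 0.5)]
scene [-0.39950703  0.69399934  0.67162645] [ 6.30694055e+01  4.78084129e-02 -1.25140678e+02] 400.32193617049734 [0.03686903 0.         0.         0.         0.        ]
dot_target [(array([0.536, 0.337, 0.09 ]), 0.77), (array([0.356, 0.232, 0.
[... 688 characters left out ...]
035]), 0.56)]
{'clock': 1.1, 'joint_positions': array([-5.61151625e+01,  2.20401952e+01,  4.53712750e-01,  1.04779663e-03,
       -6.84126204e+01, -1.48162788e+01]), 'qvel': array([0.03815231, 0.01327875, 0.15839988, 0.01939339, 0.05172725,
       0.10861644]), 'joint_torque': array([-2.00165605e-04, -3.90476954e+01,  1.87625992e+01,  4.22450200e+00,
        1.54576596e-02, -3.22114090e-05]), 'position': array([ 0.20419572, -0.5906821 ,  0.22257588]), 'tool_rot': array([-1.79998884e+02, -7.12490053e-04, -1.60931056e+02]), 'force': array([-0.59025591,  0.20665985,  0.51122853]), 'wrist_torque': array([ 0.02577198, -0.02729793, -0.04852033]), 'finger_force': 0.0, 'opening': 1.0010386073043855}
```

View both.

Run:
```python
import cv2
a=cv2.imread("pics/top0.png");b=cv2.imread("pics/scene0.png")
cv2.imwrite("pics/top0c.png",cv2.resize(a[120:384,100:452],(800,600),interpolation=cv2.INTER_CUBIC))
```

```text
(no output)
```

View pics/scene0.png

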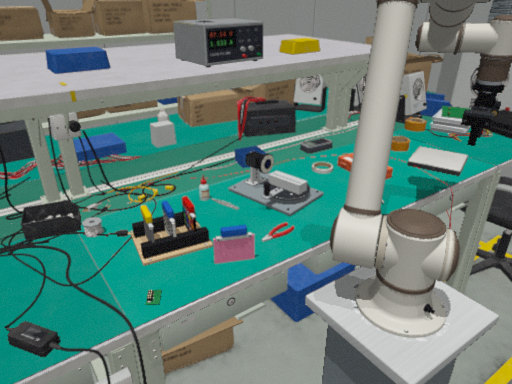

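View pics/top0.png

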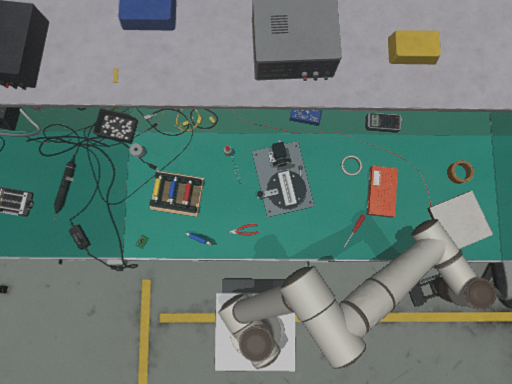

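Run:
```python
from h import *
import pickle
f=env.grab_frame("top")
for z in (0,.3,.45): print(z,at_z(f,[[280,107],[280,134],[180,107]],z).round(3).tolist())
S=[]
for i,(p,yaw) in enumerate([((.55,-.10,.36),15),((.52,.32,.36),0)]):
    q=env.inverse_kinematics(p,[180,0,yaw]); q2=env.inverse_kinematics(p,[180,0,yaw-180]); print(q,q2)
    c=[x for x in (q,q2) if x is not None]
    env.set_joints(min(c,key=lambda x:abs(x[5]))); env.dwell(.3)
    f=env.grab_frame("wrist"); print(env.read_state()["clock"],f["position"],f["orientation"])
    pickle.dump(f,open(f"w{i}.pkl","wb"))
    cv2.imwrite(f"pics/w{i}.png",f["image"])
    for t in ("dot_target","grey_card","colour_card","rack","index_table","slot_mouth","knob"):
        print(t,[(np.round(r["xyz"],3),round(r["score"],2)) for r in env.search_frame(f,t)[:3]])
```

```text
0 [[0.932, -0.104, 0.0], [0.811, -0.103, 0.0], [0.928, 0.327, 0.0]]
0.3 [[0.82, -0.081, 0.3], [0.721, -0.081, 0.3], [0.816, 0.274, 0.3]]
0.45 [[0.764, -0.069, 0.45], [0.675, -0.069, 0.45], [0.76, 0.247, 0.45]]
[  6.30535134  11.90209529   5.51906213   0.         -83.61696684
  98.69464866] [  6.30535134  11.90209529   5.51906213   0.         -83.61696684
 -81.30535134]
3.7 [ 0.46951662 -0.12229     0.5224992 ] [-1.76054812e+01  4.04413005e-02  1.04987486e+02]
dot_target [(array([0.35 , 0.195, 0.031]), 0.61)]
grey_card []
colour_card [(array([0.55 , 0.267, 0.063]), 0.64)]
rack [(array([0.541, 0.247, 0.013]), 0.65), (array([ 0.59 , -0.108,  0.045]), 0.48)]
index_table [(array([ 0.556, -0.12 ,  0.042]), 0.95)]
slot_mouth [(array([ 0.559, -0.117,  0.047]), 0.74)]
knob [(array([ 0.557, -0.122,  0.046]), 0.87)]
[ 4.67797160e+01  1.73865811e+01  1.28683410e+01  2.54444375e-14
 -8.54817600e+01  4.32202840e+01] [ 4.67797160e+01  1.73865811e+01  1.28683410e+01 -2.54444375e-14
 -8.54817600e+01 -1.36779716e+02]
6.2833 [0.60403623 0.31923377 0.52266012] [-1.75706072e+01 -3.25683037e-02 -9.00150139e+01]
dot_target [(array([0.553, 0.328, 0.125]), 0.91), (array([0.369, 0.236, 0.073]), 0.75), (array([0.714, 0.12 , 0.013]), 0.68)]
grey_card [(array([0.564, 0.384, 0.12 ]), 0.8)]
colour_card [(array([0.547, 0.27 , 0.123]), 0.86), (array([0.4  , 0.045, 0.012]), 0.51), (array([0.644, 0.083, 0.006]), 0.5)]
rack [(array([0.566, 0.327, 0.011]), 0.58)]
index_table [(array([ 0.546, -0.01 ,  0.054]), 0.83)]
slot_mouth [(array([ 0.548, -0.005,  0.053]), 0.82)]
knob [(array([ 0.544, -0.005,  0.055]), 0.65), (array([ 0.601, -0.026,  0.015]), 0.23)]
```

View pics/w0.png

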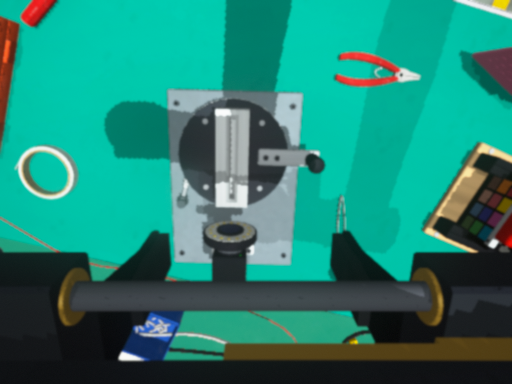

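View pics/w1.png

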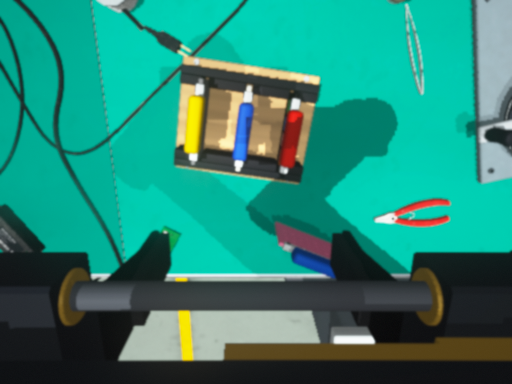

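```bash
cat >> h.py <<'E'
from scipy.optimize import minimize
def boxfit(f,mask,size,z0,z1,x0):
    ss=4
    M=cv2.resize(mask.astype(np.uint8),None,fx=ss,fy=ss,interpolation=cv2.INTER_NEAREST)
    def hull(p):
        a=np.radians(p[2]); c,s=np.cos(a),np.sin(a)
        P=[(p[0]+c*i*size[0]/2-s*j*size[1]/2,p[1]+s*i*size[0]/2+c*j*size[1]/2,z) for i in(-1,1) for j in(-1,1) for z in(z0,z1)]
        uv=(proj(f,P)+.5)*ss
        return cv2.convexHull(uv.astype(np.float32))
    def cost(p):
        I=np.zeros_like(M); cv2.fillPoly(I,[np.round(hull(p)*16-8).astype(np.int32)],1,shift=4)
        return 1-(I&M).sum()/(I|M).sum()
    sim=np.array([x0]+[np.add(x0,d) for d in([.01,0,0],[0,.01,0],[0,0,6])])
    r=minimize(cost,x0,method="Nelder-Mead",options=dict(initial_simplex=sim,xatol=1e-4,fatol=1e-4))
    return r.x,r.fun
E
cat > m.py <<'E'
from h import *
import pickle
f=pickle.load(open("w1.pkl","rb")); h=cv2.cvtColor(f["image"],cv2.COLOR_BGR2HSV)
def comp(m,uv):
    n,l,s,c=cv2.connectedComponentsWithStats(m.astype(np.uint8)); k=l[uv[1],uv[0]]; print("area",s[k]); return l==k
for nm,lo,hi,uv in (("blue",100,130,(243,130)),("yellow",22,34,(194,125)),("red",-1,8,(291,135))):
    m=(h[...,0]>=lo)&(h[...,0]<=hi)&(h[...,1]>120)&(h[...,2]>60)
    p0=at_z(f,[uv],.11)[0]
    print(nm,boxfit(f,comp(m,uv),(.07,.018),.096,.122,[p0[0],p0[1],0]))
f=pickle.load(open("w0.pkl","rb")); h=cv2.cvtColor(f["image"],cv2.COLOR_BGR2HSV)
print("block corners z.08\n",at_z(f,[[217,109],[248,108],[247,207],[215,207]],.08).round(4))
print("knob top",at_z(f,[[316,163]],.102).round(4))
cv2.imwrite("pics/w0z.png",cv2.resize(f["image"][90:270,160:340],(600,600),interpolation=cv2.INTER_CUBIC))
cv2.imwrite("pics/w1z.png",cv2.resize(pickle.load(open("w1.pkl","rb"))["image"][50:200,160:340],(720,600),interpolation=cv2.INTER_CUBIC))
E
python3 m.py
```

```text
area [232 103  21  58 748]
blue (array([ 0.55265646,  0.32856102, -7.89351649]), np.float64(0.1909646739130435))
area [ 183   95   23   59 1014]
yellow (array([ 0.56044756,  0.38795106, -8.8554127 ]), np.float64(0.08011632548326397))
area [278 110  25  59 901]
red (array([ 0.54247409,  0.27003045, -7.98213798]), np.float64(0.13625699332250496))
block corners z.08
 [[ 0.507  -0.1572  0.08  ]
 [ 0.4954 -0.1187  0.08  ]
 [ 0.6275 -0.0851  0.08  ]
 [ 0.6393 -0.129   0.08  ]]
knob top [[ 0.5381 -0.0163  0.102 ]]
```

```bash
sleep 1
```

```text
(no output)
```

View pics/w0z.png

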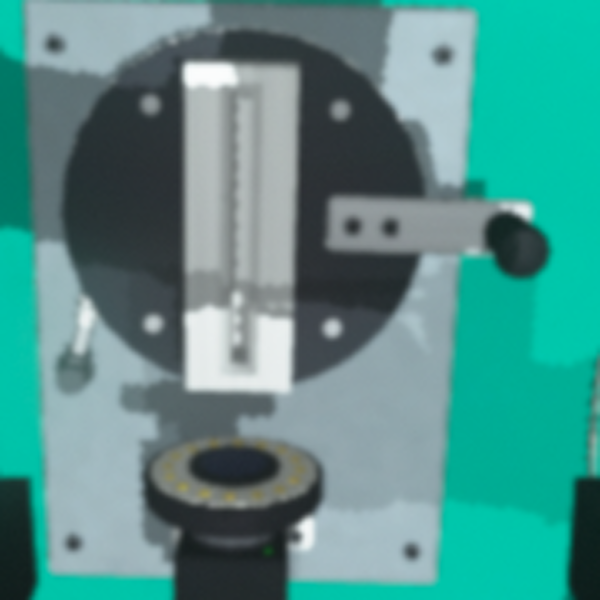

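```bash
cat > m2.py <<'E'
from h import *
import pickle
def look(p,yaw,nm):
    env.goto(p,[180,0,yaw]); env.dwell(.3)
    f=env.grab_frame("wrist"); f["tcp"]=env.read_state()["position"]; pickle.dump(f,open(nm+".pkl","wb")); return f
env.gripper_to(.42)
for i,yaw in enumerate((-8.5,171.5)):
    a=np.radians(yaw); f=look((.552+.015*np.cos(a),.3286+.015*np.sin(a),.27),yaw,f"g{i}")
    h=cv2.cvtColor(f["image"],cv2.COLOR_BGR2HSV)
    m=(h[...,0]>=98)&(h[...,0]<=130)&(h[...,1]>90)&(h[...,2]>50)
    u=proj(f,[.552,.3286,.122])[0].astype(int)
    n,l=cv2.connectedComponents(m.astype(np.uint8)); k=l[u[1],u[0]]
    print(u,k,(l==k).sum(),boxfit(f,l==k,(.07,.018),.096,.122,[.552,.3286,-8.5]),env.read_state()["clock"])
out=[]
for i,yaw in enumerate((193.5-360,13.5)):
    a=np.radians(yaw); f=look((.567+.01*np.cos(a),-.1225+.01*np.sin(a),.27),yaw,f"s{i}")
    u=proj(f,[.567,-.1225,.08])[0]; print(u,env.read_state()["clock"])
    x0,y0=int(u[0])-50,max(0,int(u[1])-100); print(x0,y0)
    c=f["image"][y0:y0+200,x0:x0+100]; out.append(cv2.resize(c,None,fx=3,fy=3,interpolation=cv2.INTER_CUBIC)); 
    cv2.imwrite("pics/s.png",np.hstack(out)) if len(out)>1 and out[0].shape==out[1].shape else None
print([o.shape for o in out])
E
python3 m2.py
```

```text
[250 192] 1 1124 (array([ 0.55183569,  0.32844634, -9.05070177]), np.float64(0.18342378805997606)) 8.5417
[250 191] 2 1148 (array([ 0.55331991,  0.32817542, -7.77965682]), np.float64(0.17631735295461815)) 11.575
[250.36135802 175.94785937] 13.5917
200 75
[249.65501685 176.74297065] 16.5833
199 76
[(600, 300, 3), (600, 300, 3)]
```

View pics/s.png

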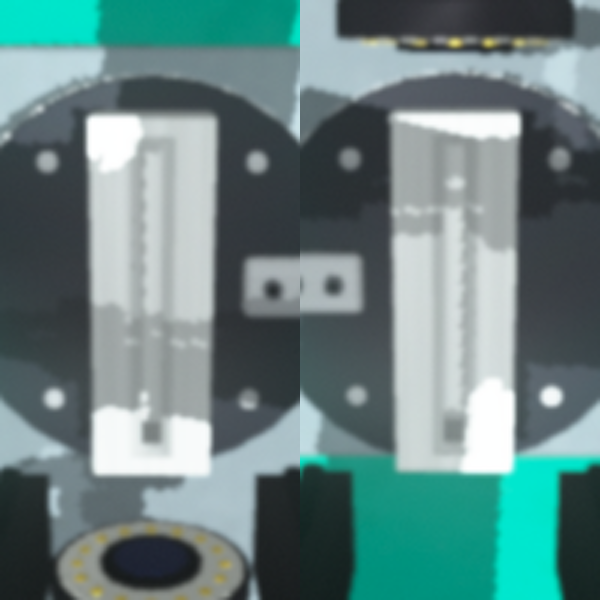

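Run:
```python
from h import *
import pickle
from scipy.optimize import least_squares
C=[np.array([(86,117),(216,114),(211,474),(93,475)]),np.array([(91,111),(220,110),(214,470),(96,472)])]
O=[(200,75),(199,76)]
for i in (0,1):
    f=pickle.load(open(f"s{i}.pkl","rb")); uv=(C[i]+.5)/3-.5+O[i]
    P=at_z(f,uv,.08)
    # order along station
    s=1 if i==0 else -1
    def mod(p):
        c,sn=np.cos(p[2]),np.sin(p[2]); return np.array([(p[0]+c*a*s-sn*b*s,p[1]+sn*a*s+c*b*s,.08) for a,b in((-.067,-.022),(-.067,.022),(.067,.022),(.067,-.022))])
    r=least_squares(lambda p:(proj(f,mod(p))-uv).ravel(),[.567,-.1225,.235])
    print(f["tcp"],r.x[:2].round(4),np.degrees(r.x[2]),r.fun.reshape(-1,2).round(1).tolist(), P.round(4).tolist())
    # slot centreline ends
    m=[(158,145),(152,440)] if i==0 else [(157,142),(153,440)]
    S=at_z(f,(np.array(m)+.5)/3-.5+O[i],.08); d=S[1]-S[0]; print("slot",S.round(4).tolist(),np.degrees(np.arctan2(d[1],d[0])),S.mean(0).round(4))
```

```text
[ 0.5574047  -0.12441289  0.26994131] [ 0.5674 -0.1226] 13.808870844658962 [[0.4, 0.1], [-0.5, 0.9], [-0.6, -0.5], [0.8, -0.7]] [[0.5076, -0.1603, 0.08], [0.4961, -0.117, 0.08], [0.6277, -0.0844, 0.08], [0.6388, -0.1286, 0.08]]
slot [[0.511, -0.1339, 0.08], [0.6192, -0.1099, 0.08]] 12.500993732628778 [ 0.5651 -0.1219  0.08  ]
[ 0.57672872 -0.12015976  0.2700081 ] [ 0.5682 -0.1231] 13.525475100160204 [[0.2, 0.5], [-0.3, 0.8], [-0.6, -0.5], [0.7, -1.2]] [[0.6287, -0.0857, 0.08], [0.6394, -0.1289, 0.08], [0.5078, -0.161, 0.08], [0.4963, -0.1168, 0.08]]
slot [[0.6238, -0.1103, 0.08], [0.5144, -0.1351, 0.08]] -167.21908806570397 [ 0.5691 -0.1227  0.08  ]
```

Run:
```python
from h import *
g=(.5526,.3283)
env.goto((*g,.25),[180,0,-8.5])
print(env.move_straight((*g,.092),rate=.12,force_limit=8))
env.gripper_to(0.0,40); s=env.read_state(); print(s["opening"]*87,s["finger_force"],s["position"])
print(env.move_straight((*g,.245),rate=.1,force_limit=15))
env.goto((.5678,-.1228,.245),[180,0,13.3]); env.dwell(.3)
s=env.read_state(); print(s["opening"]*87,s["position"],s["tool_rot"],s["force"],s["clock"])
f=env.grab_frame("wrist"); t=env.grab_frame("scene")
cv2.imwrite("pics/c.png",np.hstack([cv2.resize(f["image"],(400,300)),cv2.resize(t["image"][120:260,200:387],(400,300))]))
```

```text
False
17.608566749943233 39.98861538246274 [0.55269945 0.32843911 0.0923133 ]
False
17.822059925430338 [ 0.56798383 -0.12225654  0.24494356] [-1.79998242e+02  2.06591915e-03  1.33495128e+01] [-0.220502   -0.55298919 -1.53862461] 23.825
```

View pics/c.png

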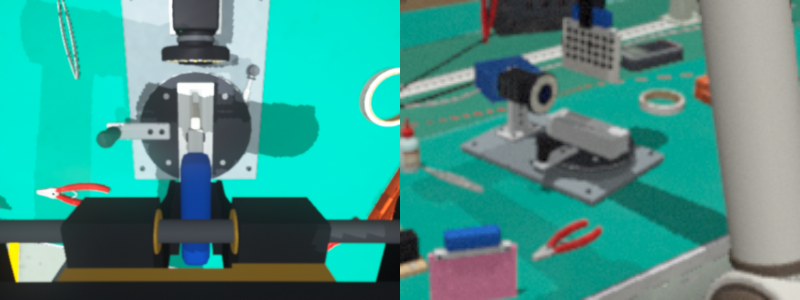

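Run:
```python
from h import *
env.move_straight((.5678,-.1228,.168),rate=.12)
for z in (.158,.148,.138,.131):
    h=env.move_straight((.5678,-.1228,z),rate=.04,force_limit=12)
    s=env.read_state(); print(h,s["position"].round(4),s["force"].round(1),s["wrist_torque"].round(2),s["clock"])
    if h: break
```

```text
False [ 0.5676 -0.1228  0.1578] [ 0.5  0.7 -1.5] [-0.14  0.08 -0.01] 25.1167
False [ 0.5676 -0.1228  0.1476] [ 0.1 -0.1 -0.3] [-0.06  0.06 -0.03] 25.5167
False [ 0.5676 -0.1228  0.1376] [ 0.2  0.  -1.5] [-0.13  0.07  0.03] 25.9167
True [ 0.569  -0.123   0.1322] [0.4 1.  3.4] [0.05 0.37 0.05] 26.1667
```

Run:
```python
from h import *
env.move_straight((.5678,-.1228,.1295),rate=.03,force_limit=12)
s=env.read_state(); print(s["position"].round(4),s["force"].round(1))
env.gripper_to(.45); env.dwell(.3)
env.move_straight((.5678,-.1228,.25),rate=.15)
c=np.array([.5678,-.1228]); a=np.radians(13.5); k=c+.112*np.array([-np.sin(a),np.cos(a)])
print(k, env.inverse_kinematics((*k,.25),[180,0,-76.5]))
env.goto((*k,.25),[180,0,-76.5]); env.dwell(.2)
f=env.grab_frame("wrist"); t=env.grab_frame("scene")
h=cv2.cvtColor(f["image"],cv2.COLOR_BGR2HSV)
cv2.imwrite("pics/d.png",np.hstack([cv2.resize(f["image"],(400,300)),cv2.resize(t["image"][120:260,200:387],(400,300))]))
print(proj(f,[(*k,.102)]),proj(f,[(*c,.162)]),env.read_state()["clock"])
```

```text
[ 0.569  -0.123   0.1322] [-2.1  2.1 10. ]
[ 0.54165412 -0.01389457] [ 15.68361692  12.82772815  -8.72323612   0.         -68.44903573
  -2.18361692]
[[250.5008088  178.42811538]] [[250.6322021   45.00520673]] 30.2333
```

View pics/d.png

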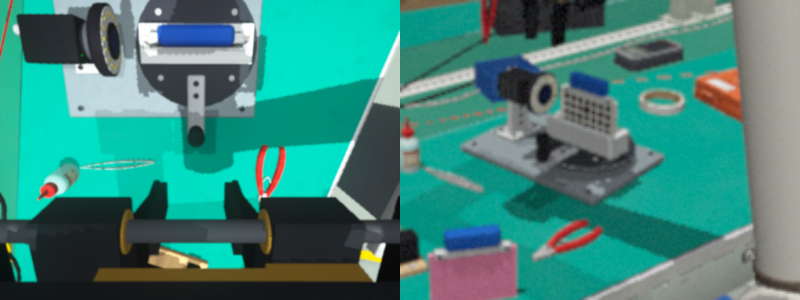

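Run:
```python
from h import *
c=np.array([.5678,-.1228])
P=lambda d:c+.112*np.array([-np.sin(np.radians(13.5+d)),np.cos(np.radians(13.5+d))])
env.move_straight((*P(0),.063+.003),rate=.15,force_limit=10)
env.gripper_to(0,12); s=env.read_state(); print(s["opening"]*87,s["force"].round(1),s["clock"])
for d in range(10,91,10):
    env.move_straight((*P(d),.066),rotation=[180,0,-76.5+d],rate=.07)
    s=env.read_state(); print(d,s["force"].round(1),round(s["opening"]*87,1),s["clock"])
env.dwell(.3); print(env.read_state()["force"].round(1))
env.gripper_to(.5); env.dwell(.3)
env.move_straight((*P(90),.25),rate=.15)
f=env.grab_frame("wrist"); t=env.grab_frame("scene")
cv2.imwrite("pics/e.png",np.hstack([cv2.resize(f["image"],(400,300)),cv2.resize(t["image"][120:260,200:387],(400,300))]))
h=cv2.cvtColor(f["image"],cv2.COLOR_BGR2HSV)
m=(h[...,0]>=98)&(h[...,0]<=130)&(h[...,1]>90)&(h[...,2]>50)
u=proj(f,[*c,.162])[0].astype(int); n,l=cv2.connectedComponents(m.astype(np.uint8)); k=l[u[1],u[0]]
print(u,k,(l==k).sum(),boxfit(f,l==k,(.07,.018),.136,.162,[*c,103.5]),env.read_state()["clock"])
```

```text
20.758430499702445 [-2.1  1.   3.1] 32.0917
10 [1.  1.5 2.3] 20.0 32.5167
20 [0.1 3.5 4.3] 20.7 32.9417
30 [-1.6  3.9  6.4] 20.5 33.3667
40 [-1.8  2.6  6.8] 20.7 33.7917
50 [-1.6  0.9  7.3] 20.7 34.2167
60 [-1.8 -2.   7. ] 20.3 34.6417
70 [-1.1 -2.2  5.8] 20.7 35.0667
80 [-0.7 -1.3  5.3] 20.6 35.4917
90 [-2.3  7.   7.4] 20.4 35.9167
[-2.3  6.4  7.4]
[249  42] 1 2727 (array([  0.56760281,  -0.12174914, 104.87586846]), np.float64(0.14488975992160702)) 38.7083
```

View pics/e.png

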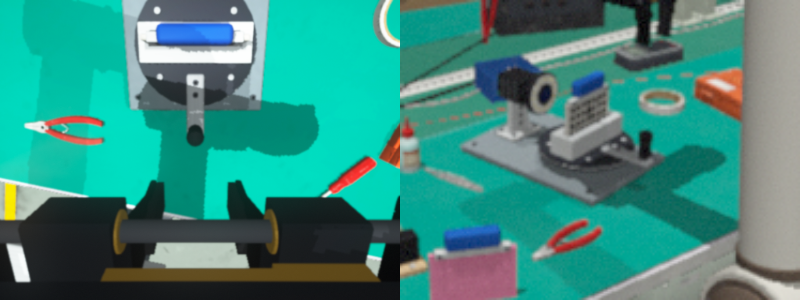

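The table is at the camera stop, with the target upright and centred. The measured yaw is about 104°, against 103.5° expected, and the arm is clear of everything.

```bash
python3 -c "
from workcell import env
print(env.close_job())"
```

```text
the job is handed in; nothing more can be done
None
```

The dot target is fully home in the slot, the table is swung to the camera stop and let go, and the job is handed in at about 39 s; no verdict came back.

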